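# Clear the tile chips off the mosaic board

## Robot

A 6-joint arm with a two-finger parallel gripper is mounted at the origin on the work surface. World frame = base frame: x ahead of the robot, y to its left, z up, the work surface at z = 0. Lengths are in m, angles in rad, forces in N, time in s.
With the tool pointing down it reaches from about 0.3 to 0.775 m from the base axis. Payload 14.6 kg.
Tool frame: the origin (TCP) lies midway between the tips of the shut fingers; the grasp point (between the pads) lies 19 mm behind it (ctrl.pinch_z is the z of the grasp point in the tool frame, in m); z points along the fingers, y is the line along which they close (so a half turn about z gives the same grasp; the last joint's range is limited). The gripper opens to 94 mm and grips with 3 to 60 N. Pads are 16 mm wide; open, the fingers measure 119 mm over their backs; the gripper's body (75 mm by 177 mm) begins 78 mm behind the grasp point.
Start: joints at [-1.383, 0.3, 1.521, -0, 1.321, -0.067], TCP at [0.139, -0.532, 0.205] pointing down, gripper open.
Joint ranges: [-3.03, 3.03], [-0.79, 2.21], [0.23, 2.52], [-1.04, 4.18], [0, 3.07], [-2.55, 2.55]. Speed limits (rad/s): [2.22, 2.22, 2.57, 3.14, 3.14, 3.14].

## Interface

Orientations are given as [roll, pitch, yaw] about the fixed x, y, z axes, in that order (R = Rz(yaw) Ry(pitch) Rx(roll)).
In Python, from station import ctrl, camera, ticket gives the robot as it stands. The module is installed in compiled form; this text tells all that it offers.
- The arm moves only by the shell command python3 -m inch 'ROWS' [FORCE]. ROWS is text: rows parted by semicolons, each of 7 numbers parted by spaces: the opening, from -1 (shut) to 1 (fully open), then the shift along the tool's x, y, z in units of 0.03 m (1.0 is 0.03 m), then the turn, a rotation vector about the tool's x, y, z in units of 10 degrees (1.0 is 10 degrees). In form: grip dx dy dz rx ry rz; .... A call has 1 to 10 rows; each row shifts and turns the commanded pose from where the row before left it, along the tool's axes as they then stand; what a row does not reach is not made up. A row lasts 1/8 s, in which the tool goes at most 62.5 mm and 10.7 degrees, less where a joint would pass 70% of its speed; a pose out of reach is approached as far as the arm can. A call with a number of a shift or a turn outside -1 to 1 is refused whole. A call with a gripper value outside its range is refused whole. The fingers move at their own pace and stop on an object; FORCE is the grip in N (left out, the last holds). Time passes only in rows, so rows that do not move let the fingers close. It gives the time, the measured TCP pose, the force, the opening and the grip force at its end, in the units of the state.
- ctrl.get_obs(): the state, without advancing time (a new reading comes with each control period).
- camera(name): name is "scene" or "top" or "wrist"; returns a dict with "img" (400x640x3 uint8, blue, green, red), "range_z" (400x640 float32, m along the optical axis (not along the pixel's ray), 0 where there is no reading), "intrinsics" (3x3 intrinsics, pixels), "view" (4x4, takes a point from world to camera coordinates). Camera axes: x right, y down, z forward; pixel columns grow to the right and rows downward; lengths in m; the calibration is good to about 2 mm. A picture is of the moment at which its call begins.
- ticket.hand_in(): hands the job in; it is judged then, once.
The state is a dict: "time_s": time; "qpos": joint angles; "joint_vel": joint speeds; "tau": joint torques, N m; "ee_pos": TCP position; "eef_rot": TCP orientation; "force": force on the tool from outside, world axes, zero at the start; "moment": the same for the moment, N m; "grip_width": finger opening in m; "grip_force": force on a finger pad.
Only numpy, scipy, OpenCV 4.12 (cv2) and the standard library are available. Lean on these libraries where they do the work, as an engineer would, in place of code of your own. Each camera call takes 0.05 s, during which the arm holds its last target. There are 200 camera calls.

## Task

Take the scraper block by its wooden handle and wipe all six loose tile chips off the mosaic board, over its open end into the white tray, without touching the chips with the fingers and without pressing the scraper hard on the board. Then stand the scraper upright again in the middle of its blue pad, lined up with the pad, and leave the jars, the stone and the cup where they are.

Things in the scene. Friction and masses are not known exactly. Their poses are not given: they have to be found in the camera images.
- board: Wooden mosaic work board, fixed, 280 mm (its x) by 220 mm (its y). Origin on the table under its centre; its flat top face is 60 mm above the table. Along both long sides (y = +-100 to +-110 mm) runs a lip 10 mm wide and 12 mm higher than the face; both ends are open. Chips are pushed along its +x and drop over the open edge at x = +140 mm into the tray.
- tray: White open catch tray, fixed, 115 mm (its x) by 220 mm (its y), 40 mm high, walls 4 mm, floor about 4 mm. Origin under its centre. It stands against the board's +x end, axes parallel to the board's, its rim 20 mm lower than the board's face and its near wall just under the board's edge (tray centre 190.5 mm from the board's centre).
- pad: Flat blue parking pad for the scraper, fixed, 160 mm (its x) by 70 mm (its y), 8 mm thick. Origin under its centre.
- scraper: Scraper block, loose, about 220 g, stands upright on its black rubber foot, 120 mm long (its x), 28 mm thick (its y), 20 mm high; above it a wooden handle block 90 mm long (x), 26 mm thick (y), up to 85 mm above the foot. Origin at the centre of the foot's underside, z up.
- scraper_grip (a point): Point in the middle of the scraper's wooden handle, 60 mm above the foot's underside; grip across the 26 mm thickness (scraper's y) from above.
- chip0: Loose tile chip, red 40 x 30 mm, 10 mm thick, about 24 g, lying flat on the board at the start. Origin at the centre of its underside, z up.
- chip1: Loose tile chip, purple 34 x 34 mm, 10 mm thick, about 24 g, lying flat on the board at the start. Origin at the centre of its underside, z up.
- chip2: Loose tile chip, blue 46 x 20 mm, 10 mm thick, about 24 g, lying flat on the board at the start. Origin at the centre of its underside, z up.
- chip3: Loose tile chip, yellow L-shape 38 x 34 mm, 10 mm thick, about 24 g, lying flat on the board at the start. Origin at the centre of its underside, z up.
- chip4: Loose tile chip, green six-sided, 38 mm across, 10 mm thick, about 24 g, lying flat on the board at the start. Origin at the centre of its underside, z up.
- chip5: Loose tile chip, white 36 x 26 mm, 10 mm thick, about 24 g, lying flat on the board at the start. Origin at the centre of its underside, z up.
- jar_red: Closed red paint jar, 52 mm across, 65 mm tall; a bystander standing on the table. Origin at the centre of its underside.
- jar_violet: Closed violet paint jar, 52 mm across, 65 mm tall; a bystander standing on the table. Origin at the centre of its underside.
- jar_yellow: Closed yellow paint jar, 52 mm across, 65 mm tall; a bystander standing on the table. Origin at the centre of its underside.
- water_jar: Glass jar with white cap, 72 mm across, 110 mm tall; a bystander standing on the table. Origin at the centre of its underside.
- stone: Smooth grey stone, 64 mm across, 22 mm tall; a bystander standing on the table. Origin at the centre of its underside.
- mug: White ceramic cup, 80 mm across, 100 mm tall; a bystander standing on the table. Origin at the centre of its underside.
Mind the look-alikes: they are no part of the job. There is more than one size of the tray; the job needs the larger.

How it is judged:
On the way, in this order (a step that is already met when the one before it is completed fails the run):
1. the gripped scraper is brought over the board (x of scraper in the frame of board between -0.15 and 0.15 m and y of scraper in the frame of board between -0.11 and 0.11 m and contact force between the fingers and scraper above 1 N), for 0.1 s.
2. all six chips lie in the tray (x of chip0 in the frame of tray between -0.062 and 0.062 m and y of chip0 in the frame of tray between -0.112 and 0.112 m and z of chip0 in the frame of tray between 0 and 0.05 m and x of chip1 in the frame of tray between -0.062 and 0.062 m and y of chip1 in the frame of tray between -0.112 and 0.112 m and z of chip1 in the frame of tray between 0 and 0.05 m and x of chip2 in the frame of tray between -0.062 and 0.062 m and y of chip2 in the frame of tray between -0.112 and 0.112 m and z of chip2 in the frame of tray between 0 and 0.05 m and x of chip3 in the frame of tray between -0.062 and 0.062 m and y of chip3 in the frame of tray between -0.112 and 0.112 m and z of chip3 in the frame of tray between 0 and 0.05 m and x of chip4 in the frame of tray between -0.062 and 0.062 m and y of chip4 in the frame of tray between -0.112 and 0.112 m and z of chip4 in the frame of tray between 0 and 0.05 m and x of chip5 in the frame of tray between -0.062 and 0.062 m and y of chip5 in the frame of tray between -0.112 and 0.112 m and z of chip5 in the frame of tray between 0 and 0.05 m), for 0.2 s.
At the end, for the whole second after the job is handed in: All six chips lie still inside the tray; the scraper stands released and upright (within 0.1 rad) on the pad, its centre within 25 mm of the pad's centre and its length within 0.3 rad of the pad's (all of step 2 and linear speed of each of chip0, chip1, chip2, chip3, chip4, chip5, scraper below 0.02 m/s and horizontal distance between scraper and pad below 0.025 m and z of scraper in the frame of pad between 0.004 and 0.014 m and angle between scraper's own z axis and vertical below 0.1 rad and angle between the x axis of scraper and the x axis of pad, either way round below 0.3 rad); the robot touches nothing.
It fails at once if a chip is touched by the fingers (over 0.5 N) (contact force between the fingers and chip0 above 0.5 N or contact force between the fingers and chip1 above 0.5 N or contact force between the fingers and chip2 above 0.5 N or contact force between the fingers and chip3 above 0.5 N or contact force between the fingers and chip4 above 0.5 N or contact force between the fingers and chip5 above 0.5 N).
It fails at once if the scraper is pressed on the board with more than 40 N (contact force between scraper and board above 40 N).
It fails at once if a jar, the stone or the cup is moved by more than 20 mm (distance of any of jar_red, jar_violet, jar_yellow, water_jar, stone, mug from where it was at the start of the episode above 0.02 m).
It also fails if it takes over 56 s, if anything falls off the work surface, if the arm or the gripper's body presses on something with over 40 N, if the wrist force passes 120 N, or if a joint passes its speed limit or range.

## Working session

There is one attempt and no reset: what is moved stays moved. The work goes in short steps, Python scripts to look and compute and a shell command to move; the robot and the scene stay as the last step left them, time stands still between calls to the robot, and variables do not carry over. Pictures are saved under pics/ and viewed, at most 10 in all, crops included, and the job is handed in when it is done.

```bash
mkdir -p pics
python3 - <<'E'
from station import ctrl,camera
import cv2,numpy as np
for n in ["scene","top"]:
    c=camera(n); cv2.imwrite(f"pics/{n}0.png",c["img"]); np.savez(f"{n}0.npz",**c)
o=ctrl.get_obs(); print(o, ctrl.pinch_z)
E
```

```text
{'time_s': 0.1, 'qpos': array([-1.38259244e+00,  3.00403744e-01,  1.52149417e+00,  1.41229029e-05,
        1.32068305e+00, -6.65946030e-02]), 'joint_vel': array([-0.00035113, -0.00226366, -0.0019616 ,  0.00026842, -0.00015366,
       -0.00018159]), 'tau': array([ 1.62242497e-03, -5.32643473e+01, -3.53284121e+01,  7.09994417e-02,
        2.34738953e-02, -7.06581886e-05]), 'ee_pos': array([ 0.13858997, -0.53202452,  0.20496004]), 'eef_rot': array([-3.14060744e+00, -7.94171360e-05,  2.54794947e-01]), 'force': array([-0.10112791, -0.18581902, -0.6999379 ]), 'moment': array([-0.00582557,  0.00635999,  0.0043724 ]), 'grip_force': 0.0, 'grip_width': 0.09423519760483355} -0.0188
```

View pics/top0.png

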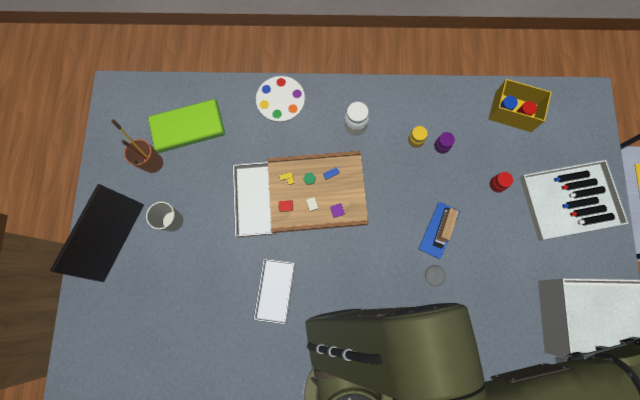

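View pics/scene0.png

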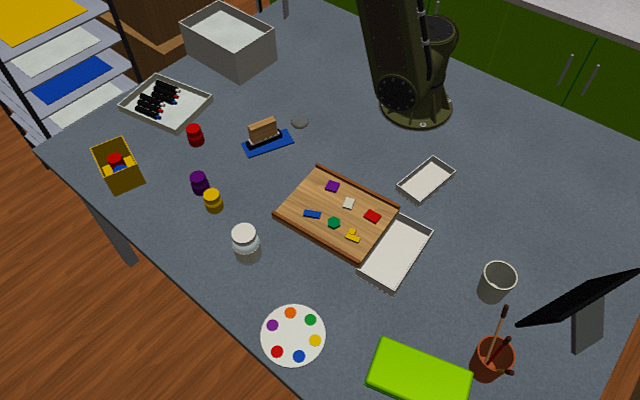

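The top view shows the board around (315,192), the large tray at (252,200) against its left end, and the pad and scraper at (440,230). The stone is at (435,275), the red jar at (502,181), and the violet and yellow jars at (445,142) and (419,135). The six chips lie between columns 285 and 340. The scene view agrees. Next I'll measure poses from depth.

```bash
cat > h.py <<'E'
import numpy as np,cv2
def cloud(c):
    K=c["intrinsics"];z=c["range_z"].astype(float);v,u=np.mgrid[0:z.shape[0],0:z.shape[1]]
    P=np.stack([(u-K[0,2])*z/K[0,0],(v-K[1,2])*z/K[1,1],z,np.ones_like(z)],-1)
    W=P@np.linalg.inv(c["view"]).T
    W[z<=0]=np.nan
    return W[...,:3]
def rect(p):
    (c,s,a)=cv2.minAreaRect((p[:,:2]*1000).astype(np.float32)); return np.round(c,1),np.round(s,1),round(a,1)
E
python3 - <<'E'
from h import *
for n in ["top","scene"]:
    c=dict(np.load(n+"0.npz"));W=cloud(c);hsv=cv2.cvtColor(c["img"],cv2.COLOR_BGR2HSV)
    H,S,V=[hsv[...,i].astype(int) for i in range(3)]
    z=W[...,2]; K=c["intrinsics"]; print(n,K[0,0],"px mm",np.nanmedian(c["range_z"])/K[0,0]*1000)
    def roi(u0,u1,v0,v1):
        m=np.zeros(z.shape,bool);m[v0:v1,u0:u1]=1;return m
    R=dict(top=dict(pad=(410,470,190,265),board=(230,375,145,240)),scene=dict(pad=(235,300,110,160),board=(265,440,160,300)))[n]
    rp=roi(*R["pad"]);rb=roi(*R["board"])
    def show(nm,m):
        m=m&np.isfinite(z)
        if m.sum()<6: print(nm,"few",m.sum());return
        p=W[m];print(nm,m.sum(),rect(p),"z mm",np.round(np.percentile(p[:,2]*1000,[5,50,95]),1))
    show("pad",rp&(H>100)&(H<125)&(S>150)&(z<.03))
    show("handle top",rp&(z>.082)); show("foot top",rp&(z>.02)&(z<.04)&(V<70))
    show("board face+",rb&(z>.05)); show("lips",rb&(z>.0675)&(H<18)&(S>90)&(V<170))
    show("tray+board",rb&(z>.03)); show("rim", rb&(z>.033)&(z<.046)&(S<60))
    for nm,m in dict(red=((H<6)|(H>174))&(S>170)&(V>120),purple=(H>128)&(H<160)&(S>100),blue=(H>100)&(H<125)&(S>150),yellow=(H>22)&(H<35)&(S>180)&(V>150),green=(H>60)&(H<90)&(S>120),white=(S<60)&(V>170)&(z>.06)).items():
        show(nm,rb&m&(z>.055))
    if n=="top":
        for nm,r in dict(stone=(420,450,260,290),jred=(485,520,165,195),jviol=(434,458,128,155),jyel=(408,430,122,148),water=(340,372,98,132),mug=(140,180,198,232)).items(): show(nm,roi(*r)&(z>.012))
E
```

```text
top 427.9918649069685 px mm 3.0735880827584094
pad 635 (array([ 463.7, -265.3]), array([ 67.6, 158.2]), 65.6) z mm [ 3.7  7.8 12.6]
handle top 311 (array([ 468.2, -275.1]), array([27.2, 90.6]), 70.2) z mm [85.7 92.1 96.1]
foot top 44 (array([ 470.1, -266.4]), array([ 24.7, 119.8]), 78.3) z mm [23.8 28.2 31.7]
board face+ 7068 (array([564.3, 102.8]), array([222.3, 280.3]), 5.9) z mm [55.9 60.6 72.5]
lips 628 (array([563.7, 101.4]), array([220.8, 276.6]), 5.9) z mm [68.  71.7 75.8]
tray+board 7379 (array([558.2, 156.5]), array([222.3, 388.6]), 6.1) z mm [53.6 60.4 72.3]
rim 258 (array([558.2, 161.3]), array([221.2, 379. ]), 6.0) z mm [34.2 39.3 43.6]
red 107 (array([518.7, 190.1]), array([25.2, 32.5]), 2.6) z mm [65.6 69.7 73.7]
purple 120 (array([505.9,  41.3]), array([32.5, 30.8]), 16.7) z mm [66.  69.9 73.3]
blue 74 (array([617.4,  60.3]), array([16.1, 40. ]), 26.9) z mm [65.8 69.7 72.6]
yellow few 0
green 89 (array([600. , 124.2]), array([29.8, 29.1]), 24.5) z mm [64.9 69.8 73.4]
white 132 (array([538.4, 170.6]), array([176.4, 138.9]), 5.5) z mm [60.9 69.2 74.4]
stone 321 (array([ 
[... 943 characters left out ...]
.5]), 5.7) z mm [67.8 70.6 74. ]
tray+board 7656 (array([448.9, 145. ]), array([446.5, 390.2]), 5.8) z mm [40.2 59.3 71. ]
rim 350 (array([514.6, 238.4]), array([325.2, 502.1]), 67.6) z mm [33.9 37.9 42.9]
red 126 (array([517. , 189.9]), array([31.1, 41.6]), 5.2) z mm [66.1 69.3 72.6]
purple 124 (array([507.6,  40.6]), array([38.7, 36.3]), 18.1) z mm [63.3 68.4 72. ]
blue 103 (array([617.6,  61.9]), array([21.7, 45. ]), 29.0) z mm [64.6 68.1 70.9]
yellow 105 (array([598.3, 189.1]), array([35.4, 39.4]), 18.7) z mm [64.5 68.7 71.8]
green 116 (array([598.8, 123.4]), array([43.4, 29.7]), 39.8) z mm [63.1 68.3 72.1]
white 85 (array([525. , 115.5]), array([36.2, 24. ]), 21.6) z mm [66.3 68.7 72. ]
```

```bash
python3 -m inch '1 0 0 0 0 0 0.865;1 0 0 0 0 0 0.865;1 0 0 0 0 0 0.865;1 0 0 0 0 0 0.865;1 0 0 0 0 0 0'; python3 -m inch '1 .616 -.988 0 0 0 0;1 .616 -.988 0 0 0 0;1 .616 -.988 0 0 0 0;1 .616 -.988 0 0 0 0;1 .616 -.988 0 0 0 0;1 .616 -.988 0 0 0 0;1 .616 -.988 0 0 0 0;1 .616 -.988 0 0 0 0;1 .616 -.988 0 0 0 0;1 .616 -.988 0 0 0 0'; python3 -m inch '1 .616 -.988 0 0 0 0;1 .616 -.988 0 0 0 0;1 0 0 0 0 0 0;1 0 0 0 0 0 0'
python3 - <<'E'
from station import ctrl,camera
from h import *
c=camera("wrist");cv2.imwrite("pics/w1.png",c["img"]);np.savez("w1.npz",**c)
W=cloud(c);z=W[...,2];hsv=cv2.cvtColor(c["img"],cv2.COLOR_BGR2HSV).astype(int)
near=np.hypot(W[...,0]-.468,W[...,1]+.27)<.12
for n,m in dict(top=(z>.084)&(z<.1),pad=(abs(hsv[...,0]-112)<13)&(hsv[...,1]>150)&(z<.03)).items():
    p=W[m&near];print(n,len(p),rect(p) if len(p) else "",np.median(p[:,2]) if len(p) else "")
print(ctrl.get_obs()["ee_pos"],ctrl.get_obs()["eef_rot"])
E
```

```text
time_s: 0.72
ee_pos: [0.1386, -0.5321, 0.2051]
eef_rot: [-3.141, 0.0, -0.348]
force: [-0.9, -0.1, 0.6]
grip_width: 0.0942
grip_force: 0.0
time_s: 1.98
ee_pos: [0.4145, -0.3161, 0.2054]
eef_rot: [-3.142, 0.0, -0.345]
force: [0.3, -1.4, 0.1]
grip_width: 0.094
grip_force: 0.0
time_s: 2.48
ee_pos: [0.4683, -0.2741, 0.2052]
eef_rot: [3.142, 0.001, -0.347]
force: [0.6, -0.1, -0.5]
grip_width: 0.0941
grip_force: 0.0
top 1879 (array([ 470.6, -275.4]), array([25.4, 88. ]), 70.9) 0.0918270176006235
pad 3200 (array([ 464.9, -265.4]), array([ 68.9, 157.9]), 65.4) 0.007029101789045561
[ 0.4681194 -0.2743259  0.2053639] [ 3.14153986e+00  2.49859073e-04 -3.48097845e-01]
```

View pics/w1.png

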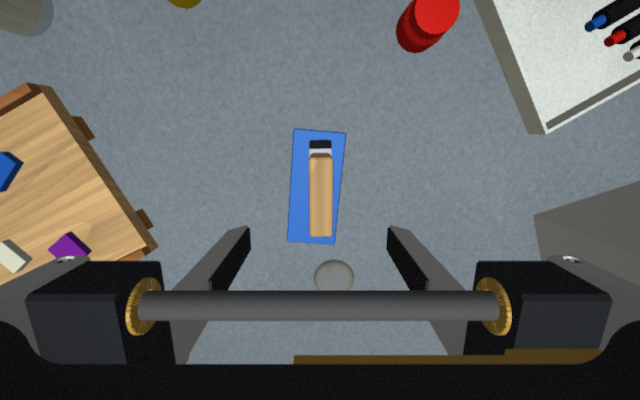

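The handle sits between the open fingers at (320,195), with the pad around it at (316,187). Both agree with the depth poses, so I'll descend and grip.

```bash
python3 -m inch '1 .07 0 .86 0 0 0;1 0 0 .86 0 0 0;1 0 0 .86 0 0 0;1 0 0 .86 0 0 0;1 0 0 .86 0 0 0;1 0 0 .87 0 0 0;1 0 0 0 0 0 0'; python3 -m inch '-1 0 0 0 0 0 0;-1 0 0 0 0 0 0;-1 0 0 0 0 0 0;-1 0 0 0 0 0 0;-1 0 0 0 0 0 0;-1 0 0 0 0 0 0' 40
```

```text
time_s: 3.4
ee_pos: [0.4693, -0.2747, 0.0491]
eef_rot: [-3.141, 0.003, -0.349]
force: [0.8, -1.8, -0.0]
grip_width: 0.094
grip_force: 0.0
time_s: 4.15
ee_pos: [0.4706, -0.2746, 0.0503]
eef_rot: [-3.142, 0.0, -0.349]
force: [-0.1, 0.2, 0.2]
grip_width: 0.0374
grip_force: 0.0
```

```bash
python3 -m inch '-1 0 0 0 0 0 0;-1 0 0 0 0 0 0;-1 0 0 0 0 0 0;-1 0 0 0 0 0 0' 40; python3 -m inch '-1 0 0 -.5 0 0 0;-1 0 0 -.8 0 0 0;-1 0 0 -.8 0 0 0;-1 0 0 -.8 0 0 0;-1 0 0 -.1 0 0 0;-1 0 0 0 0 0 0'
```

```text
time_s: 4.65
ee_pos: [0.4706, -0.2746, 0.0504]
eef_rot: [3.142, -0.0, -0.349]
force: [-0.7, -1.0, 1.5]
grip_width: 0.0257
grip_force: 40.0
time_s: 5.4
ee_pos: [0.4704, -0.2744, 0.14]
eef_rot: [-3.141, 0.0, -0.349]
force: [-0.4, -0.6, -2.5]
grip_width: 0.0256
grip_force: 40.0
```

```bash
python3 -m inch '-1 0 0 0 0 0 -.863;-1 0 0 0 0 0 -.863;-1 0 0 0 0 0 -.864;-1 0 0 0 0 0 0'; python3 -m inch '-1 .359 -.976 0 0 0 0;-1 .359 -.976 0 0 0 0;-1 .359 -.976 0 0 0 0;-1 .359 -.976 0 0 0 0;-1 .359 -.976 0 0 0 0;-1 .359 -.976 0 0 0 0;-1 .359 -.976 0 0 0 0;-1 .359 -.976 0 0 0 0;-1 .359 -.976 0 0 0 0;-1 0 0 0 0 0 0'
python3 - <<'E'
from station import ctrl,camera
from h import *
o=ctrl.get_obs();print(o["ee_pos"],o["eef_rot"])
for n in("top","scene"):
    c=camera(n);W=cloud(c);p=W[(W[...,2]>.165)&(W[...,2]<.19)&(np.hypot(W[...,0]-.54,W[...,1])<.08)]
    if n=="scene": cv2.imwrite("pics/s2.png",cv2.resize(c["img"][100:320,220:460],None,fx=2.5,fy=2.5))
E
```

```text
time_s: 5.9
ee_pos: [0.4703, -0.2743, 0.1393]
eef_rot: [-3.14, 0.001, 0.102]
force: [0.9, 0.1, -2.5]
grip_width: 0.0259
grip_force: 40.0
time_s: 7.15
ee_pos: [0.5399, -0.0009, 0.1397]
eef_rot: [-3.141, 0.001, 0.102]
force: [-0.3, -0.1, -2.5]
grip_width: 0.0257
grip_force: 40.0
[ 0.53992986 -0.00094008  0.13970557] [-3.14126216e+00  9.17337348e-04  1.01693674e-01]
```

View pics/s2.png

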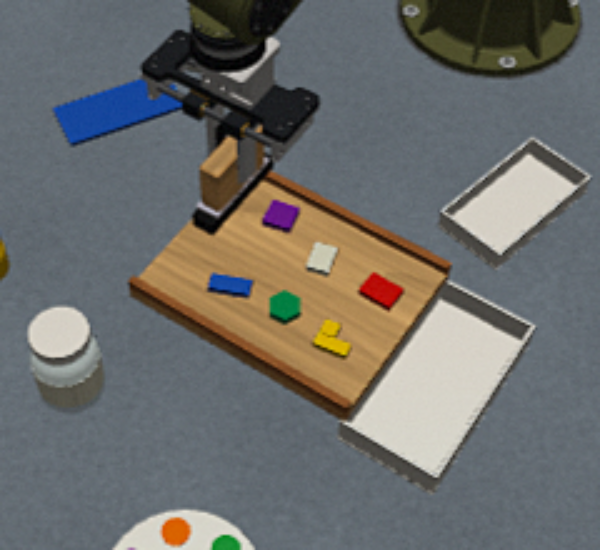

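The scraper hangs at the board's rear end at crop pixel (235,200), behind purple (282,215), and all chips lie in front of it. Lowering it and sweeping lane A.

```bash
python3 -m inch '-1 0 0 .6 0 0 0;-1 0 0 .4 0 0 0;-1 0 0 .155 0 0 0;-1 0 0 0 0 0 0'; python3 -m inch '-1 0 -.3 0 0 0 0;-1 0 -.6 0 0 0 0;-1 0 -.6 0 0 0 0;-1 0 -.6 0 0 0 0;-1 0 -.6 0 0 0 0;-1 0 -.6 0 0 0 0;-1 0 -.6 0 0 0 0;-1 0 -.6 0 0 0 0;-1 0 -.6 0 0 0 0;-1 0 -.6 0 0 0 0'; python3 -m inch '-1 0 -.6 0 0 0 0;-1 0 -.6 0 0 0 0;-1 0 -.6 0 0 0 0;-1 0 -.6 0 0 0 0;-1 0 -.3 0 0 0 0;-1 0 0 0 0 0 0'
python3 - <<'E'
from station import ctrl,camera
from h import *
c=camera("scene");cv2.imwrite("pics/s3.png",cv2.resize(c["img"][100:320,220:460],None,fx=2.5,fy=2.5))
E
```

```text
time_s: 7.75
ee_pos: [0.5399, -0.0027, 0.1056]
eef_rot: [-3.142, 0.0, 0.102]
force: [0.3, -0.0, -1.8]
grip_width: 0.026
grip_force: 40.0
time_s: 9.0
ee_pos: [0.5223, 0.1688, 0.1057]
eef_rot: [-3.142, 0.0, 0.103]
force: [0.2, -0.4, -2.8]
grip_width: 0.0261
grip_force: 40.0
time_s: 9.75
ee_pos: [0.514, 0.2486, 0.1056]
eef_rot: [3.142, 0.0, 0.104]
force: [-0.2, 0.1, -2.4]
grip_width: 0.0261
grip_force: 40.0
```

View pics/s3.png

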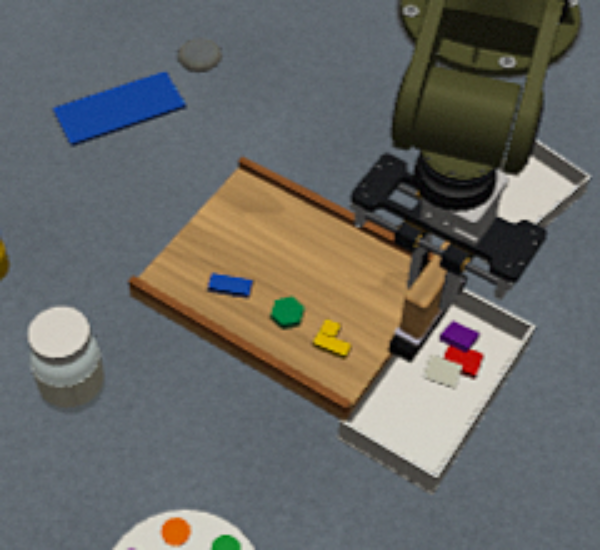

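All three lane A chips (purple, red and white) are now in the tray around (455,355). Lane B is next.

```bash
python3 -m inch '-1 0 0 -.5 0 0 0;-1 0 0 -.8 0 0 0;-1 .258 .934 -.2 0 0 0;-1 .258 .934 0 0 0 0;-1 .258 .934 0 0 0 0;-1 .258 .934 0 0 0 0;-1 .258 .934 0 0 0 0;-1 .258 .934 0 0 0 0;-1 .258 .934 0 0 0 0;-1 .258 .934 0 0 0 0'; python3 -m inch '-1 .258 .934 0 0 0 0;-1 0 0 0 0 0 0;-1 0 0 .6 0 0 0;-1 0 0 .6 0 0 0;-1 0 0 .3 0 0 0;-1 0 0 0 0 0 0'
```

```text
time_s: 11.05
ee_pos: [0.5991, 0.0301, 0.152]
eef_rot: [3.141, -0.001, 0.102]
force: [-0.3, 0.1, -2.2]
grip_width: 0.0258
grip_force: 40.0
time_s: 11.8
ee_pos: [0.6089, 0.0048, 0.1047]
eef_rot: [-3.141, 0.002, 0.103]
force: [0.3, 0.1, -1.9]
grip_width: 0.0257
grip_force: 40.0
```

```bash
python3 -m inch '-1 0 -.3 0 0 0 0;-1 0 -.6 0 0 0 0;-1 0 -.6 0 0 0 0;-1 0 -.6 0 0 0 0;-1 0 -.6 0 0 0 0;-1 0 -.6 0 0 0 0;-1 0 -.6 0 0 0 0;-1 0 -.6 0 0 0 0;-1 0 -.6 0 0 0 0;-1 0 -.6 0 0 0 0'; python3 -m inch '-1 0 -.6 0 0 0 0;-1 0 -.6 0 0 0 0;-1 0 -.6 0 0 0 0;-1 0 -.6 0 0 0 0;-1 0 -.3 0 0 0 0;-1 0 0 0 0 0 0'
python3 - <<'E'
from station import ctrl,camera
from h import *
c=camera("scene");cv2.imwrite("pics/s4.png",cv2.resize(c["img"][100:320,220:460],None,fx=2.5,fy=2.5))
E
```

```text
time_s: 13.05
ee_pos: [0.5916, 0.1758, 0.1057]
eef_rot: [-3.142, 0.0, 0.103]
force: [1.0, 0.3, -2.1]
grip_width: 0.0258
grip_force: 40.0
time_s: 13.8
ee_pos: [0.5833, 0.2556, 0.1056]
eef_rot: [3.142, 0.0, 0.104]
force: [0.2, -0.5, -1.8]
grip_width: 0.0259
grip_force: 40.0
```

View pics/s4.png

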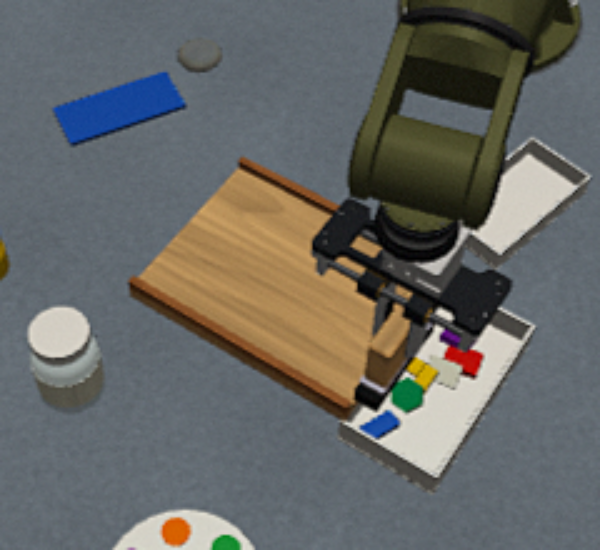

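All six chips appear to be in the tray: blue (380,425), green (408,395), yellow (424,373), white (446,372), red (465,360) and purple (452,338). Lifting and heading back to the pad, and measuring on the way.

```bash
python3 -m inch '-1 0 0 -.5 0 0 0;-1 0 0 -.8 0 0 0;-1 -.337 .992 -.2 0 0 0;-1 -.337 .992 0 0 0 0;-1 -.337 .992 0 0 0 0;-1 -.337 .992 0 0 0 0;-1 -.337 .992 0 0 0 0;-1 -.337 .992 0 0 0 0;-1 -.337 .992 0 0 0 0;-1 -.337 .992 0 0 0 0'; python3 -m inch '-1 -.337 .992 0 0 0 0;-1 -.337 .992 0 0 0 0;-1 0 0 0 0 0 0'
python3 - <<'E'
from station import ctrl,camera
from h import *
for n in("top","scene"):
    c=camera(n);W=cloud(c);z=W[...,2];h=cv2.cvtColor(c["img"],cv2.COLOR_BGR2HSV).astype(int)
    m=(abs(h[...,0]-112)<13)&(h[...,1]>150)&(z<.03)&(np.hypot(W[...,0]-.464,W[...,1]+.266)<.11)
    print(n,rect(W[m]),np.median(z[m]))
    H,S,V=h[...,0],h[...,1],h[...,2]; t=np.hypot(W[...,0]-.544,W[...,1]-.292)<.14
    for k,q in dict(red=((H<6)|(H>174))&(S>170),purple=(H>128)&(H<160)&(S>100),blue=(H>100)&(H<125)&(S>150),yellow=(H>22)&(H<35)&(S>180),green=(H>60)&(H<90)&(S>120)).items():
        p=W[t&q]; d=np.median(p,0)*1000-[544.4,292.2,0] if len(p) else np.zeros(3); print(k,len(p),"tray x,y,z",np.round([-.103*d[0]+.995*d[1],-.995*d[0]-.103*d[1],d[2]]))
    if n=="top": cv2.imwrite("pics/t5.png",cv2.resize(c["img"][140:300,220:480],None,fx=3,fy=3))
print(ctrl.get_obs()["ee_pos"],ctrl.get_obs()["eef_rot"])
E
```

```text
time_s: 15.1
ee_pos: [0.5273, 0.0085, 0.152]
eef_rot: [3.141, -0.001, 0.102]
force: [0.8, 0.0, -2.5]
grip_width: 0.0256
grip_force: 40.0
time_s: 15.48
ee_pos: [0.5133, -0.0532, 0.1519]
eef_rot: [3.141, -0.001, 0.1]
force: [0.8, 0.3, -2.6]
grip_width: 0.0259
grip_force: 40.0
top (array([ 464.4, -266. ]), array([ 68.5, 158.3]), 65.7) 0.007882832816089369
red 64 tray x,y,z [11. 40. 14.]
purple 107 tray x,y,z [-10.  64.  21.]
blue 60 tray x,y,z [-28. -80.  14.]
yellow 0 tray x,y,z [ 0. -0.  0.]
green 67 tray x,y,z [-21. -32.  21.]
scene (array([ 462.3, -269.2]), array([ 84.8, 159.2]), 65.2) 0.006704431979604797
red 101 tray x,y,z [11. 43. 13.]
purple 107 tray x,y,z [-9. 62. 20.]
blue 89 tray x,y,z [-25. -77.  13.]
yellow 86 tray x,y,z [-19.  -2.  22.]
green 124 tray x,y,z [-19. -33.  20.]
[ 0.5136268  -0.05144074  0.15155697] [ 3.14141091e+00 -1.16782620e-03  1.01897568e-01]
```

View pics/t5.png

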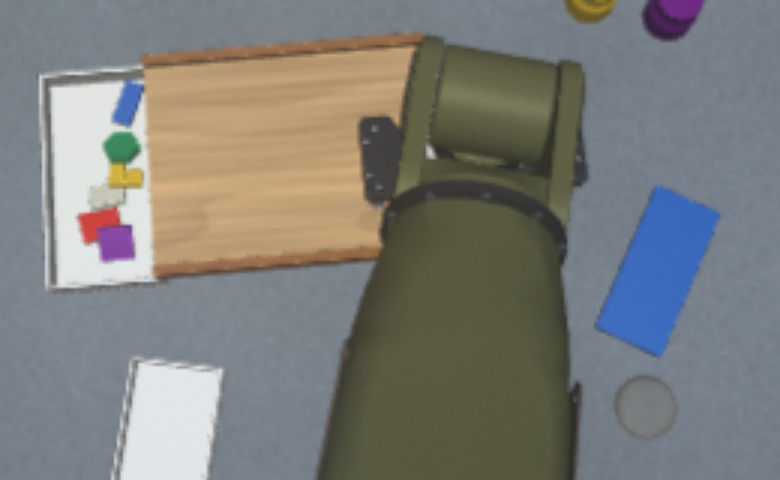

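All six chips are in the tray (crop column 78–143, rows 82–262) and the board is clear. The pad is free at (658,270). Going to the pad and turning to its direction.

```bash
python3 -m inch '-1 -.336 .989 0 0 0 0;-1 -.336 .989 0 0 0 0;-1 -.336 .989 0 0 0 0;-1 -.336 .989 0 0 0 0;-1 -.336 .989 0 0 0 0;-1 -.336 .989 0 0 0 0;-1 -.336 .989 0 0 0 0;-1 0 0 0 0 0 0'; python3 -m inch '-1 0 0 0 0 0 1;-1 0 0 0 0 0 1;-1 0 0 0 0 0 1;-1 0 0 0 0 0 0;-1 0 0 .8 0 0 0;-1 0 0 .8 0 0 0;-1 0 0 .8 0 0 0;-1 0 0 .6 0 0 0;-1 0 0 0 0 0 0'
```

```text
time_s: 16.58
ee_pos: [0.4646, -0.2659, 0.1509]
eef_rot: [3.141, -0.0, 0.102]
force: [0.2, 0.2, -2.2]
grip_width: 0.0259
grip_force: 40.0
time_s: 17.7
ee_pos: [0.4643, -0.2645, 0.0598]
eef_rot: [-3.141, 0.002, -0.418]
force: [0.2, -0.3, -2.5]
grip_width: 0.0257
grip_force: 40.0
```

```bash
python3 -m inch '-1 0 0 .15 0 0 0;-1 0 0 .1 0 0 0;-1 0 0 .05 0 0 0;-1 0 0 0 0 0 0'; python3 -m inch '-1 0 0 .02 0 0 0;-1 0 0 0 0 0 0'
```

```text
time_s: 18.2
ee_pos: [0.4646, -0.2651, 0.0518]
eef_rot: [3.142, -0.0, -0.421]
force: [0.2, 0.0, -2.1]
grip_width: 0.0258
grip_force: 40.0
time_s: 18.45
ee_pos: [0.4646, -0.2651, 0.0511]
eef_rot: [-3.142, -0.0, -0.421]
force: [0.7, 0.3, -2.4]
grip_width: 0.0258
grip_force: 40.0
```

```bash
python3 -m inch '-1 0 0 .02 0 0 0;-1 0 0 .01 0 0 0;-1 0 0 0 0 0 0'; python3 -m inch '1 0 0 0 0 0 0;1 0 0 0 0 0 0;1 0 0 0 0 0 0;1 0 0 0 0 0 0;1 0 0 0 0 0 0;1 0 0 0 0 0 0;1 0 0 0 0 0 0;1 0 0 0 0 0 0'; python3 -m inch '1 0 0 -.5 0 0 0;1 0 0 -.8 0 0 0;1 0 0 -.8 0 0 0;1 0 0 -.8 0 0 0;1 0 0 -.8 0 0 0;1 0 0 -.8 0 0 0;1 0 0 -.5 0 0 0;1 0 0 0 0 0 0;1 0 0 0 0 0 0'
python3 - <<'E'
from station import ctrl,camera
from h import *
c=camera("wrist");cv2.imwrite("pics/w6.png",c["img"])
W=cloud(c);z=W[...,2];hsv=cv2.cvtColor(c["img"],cv2.COLOR_BGR2HSV).astype(int)
near=np.hypot(W[...,0]-.464,W[...,1]+.266)<.12
for n,m in dict(top=(z>.084)&(z<.1),pad=(abs(hsv[...,0]-112)<13)&(hsv[...,1]>150)&(z<.03)).items():
    p=W[m&near];print(n,len(p),rect(p) if len(p) else "",np.median(p[:,2]) if len(p) else "")
E
```

```text
time_s: 18.82
ee_pos: [0.4646, -0.2651, 0.0504]
eef_rot: [3.142, -0.0, -0.421]
force: [-0.9, 1.0, 1.6]
grip_width: 0.0259
grip_force: 40.0
time_s: 19.82
ee_pos: [0.4646, -0.2651, 0.0502]
eef_rot: [-3.142, -0.0, -0.421]
force: [-0.6, 0.5, -0.3]
grip_width: 0.0939
grip_force: 0.0
time_s: 20.95
ee_pos: [0.4643, -0.2649, 0.1994]
eef_rot: [-3.141, 0.001, -0.421]
force: [-0.2, 0.2, 0.2]
grip_width: 0.0938
grip_force: 0.0
top 1948 (array([ 465. , -263.7]), array([25.5, 88.7]), 65.6) 0.09183974841149706
pad 3383 (array([ 464.7, -265.5]), array([ 68.9, 157.9]), 65.5) 0.007069144661392857
```

View pics/w6.png

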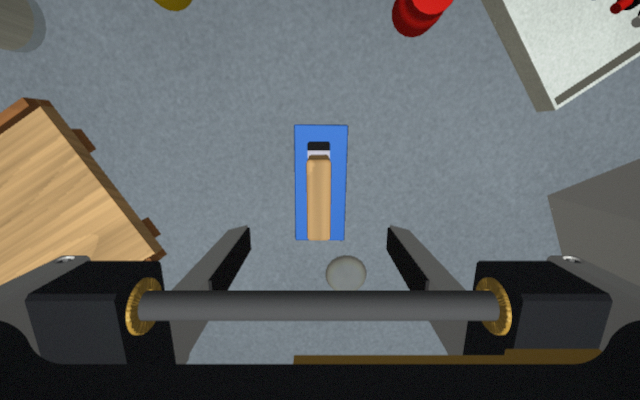

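The scraper stands upright and released at (318,195), centred on and lined up with the pad (321,182), within about 2 mm and 0.1°. The robot is clear of everything.

```bash
python3 -c "
from station import ticket
print(ticket.hand_in())"
```

```text
the job is handed in; nothing more can be done
None
```

I handed the job in at about 21 s of robot time: all six chips are in the large tray, the scraper stands released on its pad (about 2 mm off centre and lined up), and the arm stayed clear of the jars, stone and cup; the hand-in gave no verdict.

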